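# Set the soldering hood's slide damper to its third click

## Robot

A 6-joint arm with a two-finger parallel gripper is mounted at the origin on the work surface. World frame = base frame: x ahead of the robot, y to its left, z up, the work surface at z = 0. Lengths are in m, angles in rad, forces in N, time in s.
With the tool pointing down it reaches from about 0.325 to 0.75 m from the base axis. Payload 7.6 kg.
Tool frame: the origin (TCP) lies midway between the tips of the shut fingers; the grasp point (between the pads) lies 19 mm behind it; z points along the fingers, y is the line along which they close (so a half turn about z gives the same grasp; the last joint's range is limited). The gripper opens to 85 mm and grips with 20 to 120 N. Pads are 22 mm wide; open, the fingers measure 114 mm over their backs; the gripper's body (76 mm by 85 mm) begins 54 mm behind the grasp point. The pads swing forward as they close: fully open they stand 13 mm farther back than shut.
Start: joints at [1.169, 0.052, 1.401, -0, 1.689, -0.07], TCP at [0.171, 0.496, 0.231] pointing down, gripper open.
Joint ranges: [-2.9, 2.9], [-0.91, 2.17], [0.12, 2.37], [-1.06, 4.2], [0.26, 2.73], [-2.93, 2.93]. Speed limits (rad/s): [2.57, 2.57, 3.01, 3.14, 3.14, 3.14].

## Interface

Orientations are given as a unit quaternion [x, y, z, w].
In Python, from workcell import ctrl gives the robot as it stands.
- The arm moves only by the tool move_arm, never from a script. Its argument "commands" is a list of rows, each a list of 3 entries, a list of its own where there are three numbers: the shift along the tool's x, y, z each as a share of 0.15 m, from -1 to 1, then the turn, a rotation vector about the tool's x, y, z each as a share of pi/2 rad, from -1 to 1, then the gripper's target within -1 to 1 (fully open at 1, half-way at 0, shut at -1). In form: [[[dx, dy, dz], [rx, ry, rz], gripper], ...]. A call has 1 to 12 rows; each row is the pose to reach, as a shift and turn from the pose commanded when the call began, along the tool's axes at that moment; what a row does not reach only later rows make up. A row lasts 1/12 s, in which the tool goes at most 41.7 mm and 7.16 degrees, less where a joint would pass 70% of its speed; a pose out of reach is approached as far as the arm can. A call with a number of a shift or a turn outside -1 to 1 is refused whole. A call with a gripper value outside its range is refused whole. The fingers move at their own pace and stop on an object; "newtons" is the grip in N (left out, the last holds). Time passes only in rows, so rows that repeat a pose let the fingers close. It gives the time, the measured TCP pose, the force, the opening and the grip force at its end, in the units of the state.
- ctrl.get_state(): the state, without advancing time (a new reading comes with each control period).
- ctrl.get_image(name): name is "scene" or "top" or "wrist"; returns the picture (420x560x3 uint8, red, green, blue); there is no depth.
- ctrl.camera_params(name): a dict with "K" (3x3 intrinsics, pixels), "extrinsics" (4x4, takes a point from camera to world coordinates). Camera axes: x right, y down, z forward; pixel columns grow to the right and rows downward; lengths in m; the calibration is good to about 2 mm. A picture is of the moment at which its call begins: read the wrist's pose just before it. camera_params takes no time and is no camera call; for the wrist camera it gives the pose at the moment of the call.
- ctrl.finish_job(): hands the job in; it is judged then, once.
Trained networks look in the newest picture that a camera, given by its name, has taken for a name from the list of things; names that differ only in an ending like _2 or _b are one class to them, and where a whole thing is asked for, a point or a joint stands for the part that bears it (a point fixed in the world has none). Each returns a list of dicts, best first, with "confidence" (0 to 1); they miss things now and then, are a little off and sometimes report something else, mostly with a low value. They report only what shows in the picture. A call takes as long as a camera call.
- ctrl.regions_of(target, camera): "mask" (420x560 bool, what is visible of it) and "position" ([row, column] in pixels, amid what is visible of it).
- ctrl.place_of(target, camera): "position" ([row, column] in pixels: a listed point, or the origin of a listed thing).
The state is a dict: "t": time; "qpos": joint angles; "qvel": joint speeds; "joint_torque": joint torques, N m; "tool_pos": TCP position; "orientation": TCP orientation; "force": force on the tool from outside, world axes, zero at the start; "wrist_torque": the same for the moment, N m; "width": finger opening in m; "grip_force": force on a finger pad.
Only numpy, scipy, OpenCV 4.12 (cv2) and the standard library are available. Lean on these libraries where they do the work, as an engineer would, in place of code of your own. Each camera call takes 0.05 s, during which the arm holds its last target. There are 200 camera calls.

## Task

Reset the suction of the soldering hood: on the bench damper that carries the white cone hood, push the sliding lever with a fingertip fully shut against its stop at the hood end, then push it open again to the third click from shut, without ever running past that click, and leave it seated there with your hand clear. Only push the lever, never grip it, and push gently; leave the capped spare damper shut and do not disturb the things on the bench.

Things in the scene. Friction and masses are not known exactly. Their poses are not given: they have to be found in the camera images.
- hood_damper: The damper to set: fixed grey box, 200 mm long (x), 100 mm wide (y), top plate 60 mm above the bench, foot flange 230 x 130 x 4 mm. Origin: centre of the underside. At its -x end a tilted white cone hood, 116 mm across, reaching 200 mm from the origin and 112 mm high. The lever slides in a straight notched slot along x in mid top plate; opening is towards +x, away from the hood.
- hood_lever (a joint): Hood lever along its slot, m: 0 shut at the stop (lever 30 mm on the -x side of the damper's origin), growing to +x, 0.072 fully open. After shut come six clicks 12 mm apart: first 0.012, third 0.036. Leaving a click takes about 7 to 11 N; the resistance then falls and just past half-way the lever snaps ahead into the next click. It starts at or between the first and second clicks.
- hood_lever_grip (a point): Upright black paddle on a steel stem, in the slot of the hood damper: 10 mm thick along the slide, 34 mm wide across it, rounded edges; underside 12 mm, top 42 mm above the top plate. This point: the middle of the paddle, 87 mm above the bench. It slides only along the damper's x; its axes are the damper's.
- spare_damper: The same box with the same slot and lever (same frame and sizes), but with a flat black blanking cap 62 mm across on the spigot at its -x end in place of a hood. It stays shut.
- spare_lever (a joint): Position of the spare damper's lever, as for the hood lever; it stands shut (0) and stays so.
- spare_lever_grip (a point): Upright black paddle on a steel stem, in the slot of the spare damper: 10 mm thick along the slide, 34 mm wide across it, rounded edges; underside 12 mm, top 42 mm above the top plate. This point: the middle of the paddle, 87 mm above the bench. It slides only along the damper's x; its axes are the damper's.
- work_board: Loose green circuit board 90 x 130 mm on 8 mm standoffs, with black capacitors up to 45 mm high, lying in front of the hood. Origin: centre of the underside.
- parts_tray: Loose open blue tray 85 x 125 x 28 mm with small parts, in front of the spare damper. Origin: centre of the underside.
- capacitor_a: Loose black capacitor, a cylinder 35 mm across and 50 mm high, standing beside the hood damper. Origin: centre of the underside.
- capacitor_b: Loose black capacitor, a cylinder 30 mm across and 42 mm high, standing beside the spare damper. Origin: centre of the underside.
- solder_reel: Loose solder reel, 60 mm across and 48 mm high, standing between the dampers. Origin: centre of the underside.
- flux_bottle: Loose white bottle 38 mm across and 85 mm high, standing between the dampers, nearer the robot. Origin: centre of the underside.
- driver: Loose screwdriver 160 mm long (x), handle 26 mm thick, lying beside the spare damper. Origin: middle of its length, on the bench.

How it is judged:
By the outcome, as a careful person would: the job done as asked, in the order asked, and still so for the second after the job is handed in, with the robot touching nothing.
It also fails if it takes over 59 s, if anything falls off the work surface, if the arm or the gripper's body presses on something with over 40 N, if the wrist force passes 120 N, or if a joint passes its speed limit or range.

## Working session

There is one attempt and no reset: what is moved stays moved. The work goes in short steps, Python scripts to look and compute and a tool call to move; the robot and the scene stay as the last step left them, time stands still between calls to the robot, and variables do not carry over. Pictures are saved under pics/ and viewed, at most 10 in all, crops included, and the job is handed in when it is done.

Besides the shell and the picture viewer there is one more tool, called after "Call:" as name(argument=value, ...) on one line, values as JSON. move_arm: Moves the arm, as the interface text tells. Shift numbers are shares of 0.15 m and turn numbers shares of pi/2 rad, none past 1 either way. Its arguments: {"type":"object","properties":{"commands":{"type":"array"},"newtons":{"type":"number"}},"required":["commands"]}

```bash
mkdir -p pics; cat > h.py <<'E'
import numpy as np, cv2
from workcell import ctrl
from scipy.spatial.transform import Rotation as R
def ray(cam,rc,z,P=None):
    P=P or ctrl.camera_params(cam);K=np.array(P["K"]);T=np.array(P["extrinsics"])
    d=T[:3,:3]@np.linalg.solve(K,[rc[1],rc[0],1]);o=T[:3,3]
    return o+d*(z-o[2])/d[2]
def proj(cam,p):
    P=ctrl.camera_params(cam);K=np.array(P["K"]);T=np.array(P["extrinsics"])
    c=K@(T[:3,:3].T@(np.array(p)-T[:3,3]));return c[1]/c[2],c[0]/c[2]
def save(cam,name):
    im=ctrl.get_image(cam);cv2.imwrite("pics/"+name,im[:,:,::-1]);return im
E
python3 - <<'E'
from h import *
s=ctrl.get_state();print(s["t"],s["tool_pos"],s["orientation"],s["force"])
a=save("top","top.png");b=save("scene","scene.png")
for cam in("top","scene"):
  for n,z in(("hood_damper",0),("spare_damper",0),("hood_lever_grip",.087),("spare_lever_grip",.087)):
    for d in ctrl.place_of(n,cam)[:3]:
      print(cam,n,round(d["confidence"],2),np.round(d["position"],1),ray(cam,d["position"],z).round(4))
E
```

```text
0.0 [0.17088967 0.49608675 0.23046441] [ 1.65149077e-01  9.86268301e-01 -7.69115032e-04 -1.71852946e-04] [-1.34349197  0.54203301  0.68010796]
top hood_damper 0.68 [267.4 183.3] [0.3111 0.2559 0.    ]
top spare_damper 0.98 [168.4 200.3] [0.5601 0.2235 0.    ]
top hood_lever_grip 0.44 [169.1 394.1] [ 0.5543 -0.2479  0.087 ]
top spare_lever_grip 0.64 [177.2 192.6] [0.5248 0.2238 0.087 ]
scene hood_damper 0.76 [213.4 191.4] [ 0.5495 -0.2315  0.    ]
scene hood_damper 0.44 [252.7 421.7] [0.3232 0.2533 0.    ]
scene spare_damper 0.64 [323.9 349.9] [0.5647 0.2234 0.    ]
scene spare_damper 0.64 [214.4 190.4] [ 0.5532 -0.2311  0.    ]
scene spare_lever_grip 0.64 [288.4 364.7] [0.5308 0.2251 0.087 ]
```

View pics/top.png

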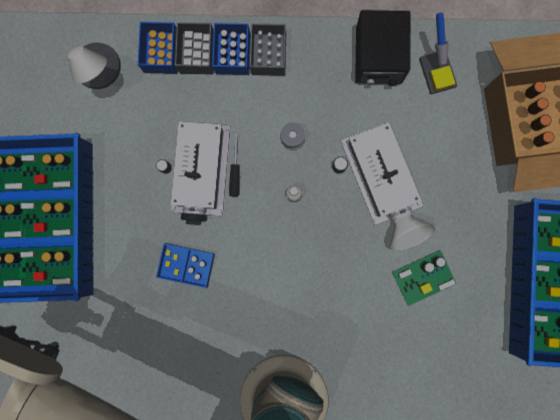

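View pics/scene.png

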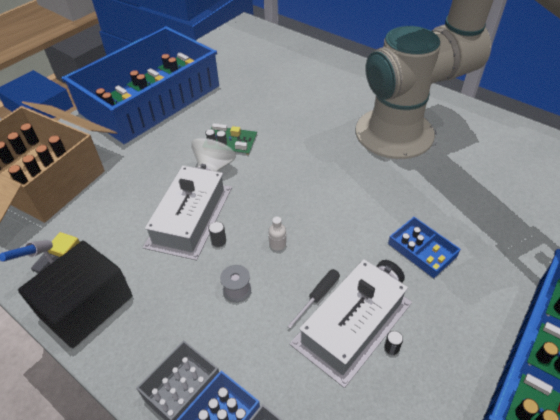

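The hood damper is the right-hand one in the top view, centred near (172, 382). Its cone faces the robot at about (228, 408) and its +x axis is yawed roughly +22°. The lever is at about (173, 388). The scene view agrees, with the hood near (157, 213) and the paddle near (186, 187). I'll move over it with the gripper shut.

Call:
move_arm(commands=[[[-1,-0.95,0],[0,0,0],-1],[[-1,-0.95,0],[0,0,0],-1],[[-1,-0.95,0],[0,0,0],-1],[[-1,-0.95,0],[0,0,0],-1],[[-1,-0.95,0],[0,0,0],-1],[[-1,-0.95,0],[0,0,0],-1]])

```text
t: 1.0
tool_pos: [0.269, 0.3084, 0.2317]
orientation: [0.168, 0.986, -0.0, 0.001]
force: [-0.5, 0.5, 0.9]
width: 0.0123
grip_force: 0.0
```

Call:
move_arm(commands=[[[-1,-0.95,0],[0,0,0],-1],[[-1,-0.95,0],[0,0,0],-1],[[-1,-0.95,0],[0,0,0],-1],[[-1,-0.95,0],[0,0,0],-1],[[-1,-0.95,0],[0,0,0],-1],[[-1,-0.95,0],[0,0,0],-1]])

```text
t: 1.5
tool_pos: [0.364, 0.124, 0.2314]
orientation: [0.169, 0.986, -0.001, 0.001]
force: [0.5, 0.6, -0.1]
width: -0.0002
grip_force: 0.0
```

Call:
move_arm(commands=[[[-1,-0.95,0],[0,0,0],-1],[[-1,-0.95,0],[0,0,0],-1],[[-1,-0.95,0],[0,0,0],-1],[[-1,-0.95,0],[0,0,0],-1],[[-1,-0.95,0],[0,0,0],-1],[[-1,-0.95,0],[0,0,0],-1]])

```text
t: 2.0
tool_pos: [0.4588, -0.059, 0.2303]
orientation: [0.168, 0.986, -0.001, -0.0]
force: [0.2, 1.2, -0.5]
width: 0.0001
grip_force: 0.0
```

Call:
move_arm(commands=[[[-0.9,-0.9,0],[0,0,0],-1],[[-0.9,-0.9,0],[0,0,0],-1],[[-0.9,-0.9,0],[0,0,0],-1],[[-0.9,-0.9,0],[0,0,0],-1],[[-0.9,-0.9,0],[0,0,0],-1],[[-0.9,-0.9,0],[0,0,0],-1]])

```text
t: 2.5
tool_pos: [0.5417, -0.2292, 0.2296]
orientation: [0.167, 0.986, -0.0, -0.001]
force: [0.5, 0.4, -0.2]
width: 0.0001
grip_force: 0.0
```

Call:
move_arm(commands=[[[0,0,0],[0,0,0.8],-1],[[0,0,0],[0,0,0.8],-1],[[0,0,0],[0,0,0.8],-1],[[0,0,0],[0,0,0.8],-1],[[0,0,0],[0,0,0.8],-1],[[0,0,0],[0,0,0.8],-1],[[0,0,0],[0,0,0.8],-1],[[0,0,0],[0,0,0.8],-1],[[0,0,0],[0,0,0.8],-1],[[0,0,0],[0,0,0.8],-1],[[0,0,0],[0,0,0.8],-1]])

```text
t: 3.42
tool_pos: [0.5411, -0.2247, 0.2314]
orientation: [0.715, 0.7, 0.0, -0.0]
force: [0.0, 0.1, -1.2]
width: 0.0005
grip_force: 0.0
```

Call:
move_arm(commands=[[[0,0,0],[0,0,0.75],-1],[[0,0,0],[0,0,0.75],-1],[[0,0,0],[0,0,0.75],-1],[[0,0,0],[0,0,0.75],-1],[[0,0,0],[0,0,0.75],-1],[[0,0,0],[0,0,0.75],-1],[[0,0,0],[0,0,0.75],-1],[[0,0,0],[0,0,0.75],-1],[[0,0,0],[0,0,0.75],-1],[[0,0,0],[0,0,0.75],-1],[[0,0,0],[0,0,0.75],-1]])

```text
t: 4.33
tool_pos: [0.541, -0.2251, 0.2313]
orientation: [0.982, 0.188, 0.0, -0.0]
force: [-0.3, 0.4, 0.0]
width: 0.0
grip_force: 0.0
```

```bash
python3 - <<'E'
from h import *
s=ctrl.get_state();print(s["t"],s["tool_pos"],R.from_quat(s["orientation"]).as_matrix().round(3).tolist(),s["force"],s["width"])
save("wrist","w1.png")
P=ctrl.camera_params("wrist");print(np.array(P["extrinsics"]).round(3))
for n,z in(("hood_damper",0),("hood_lever_grip",.087)):
    for d in ctrl.place_of(n,"wrist")[:3]:
      print(n,round(d["confidence"],2),np.round(d["position"],1),ray("wrist",d["position"],z).round(4))
E
```

```text
4.3333 [ 0.54099768 -0.22510388  0.23134561] [[0.93, 0.369, 0.0], [0.369, -0.93, 0.0], [0.0, -0.0, -1.0]] [-0.27800326  0.43226572  0.01301388] 1.5439670063495298e-06
[[ 0.37  -0.89  -0.266  0.609]
 [-0.929 -0.354 -0.106 -0.198]
 [ 0.001  0.286 -0.958  0.374]
 [ 0.     0.     0.     1.   ]]
hood_damper 0.73 [161.7 296.3] [ 0.5626 -0.2333  0.    ]
hood_lever_grip 0.84 [197.9 298.4] [ 0.5414 -0.2406  0.087 ]
hood_lever_grip 0.16 [ 14.4 129.6] [ 0.6356 -0.0503  0.087 ]
```

View pics/w1.png

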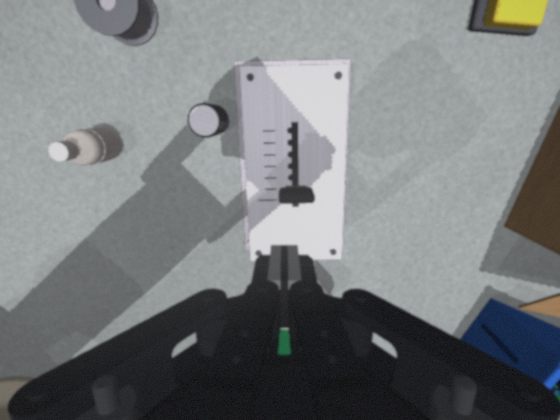

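The wrist view shows the plate, with screws at (77,250), (75,338), (252,333) and (253,258). The slot runs up from about (205,296) to (122,295), with click marks at rows 130 to 200. The paddle is at about (195,297), near the hood end.

```bash
python3 - <<'E'
from h import *
q=[ray("wrist",p,.06)[:2] for p in((77,250),(75,338),(252,333),(253,258))]
print(np.round(q,4),[round(np.linalg.norm(q[i]-q[(i+1)%4]),4) for i in range(4)])
for a,b in((3,0),(2,1)): d=q[b]-q[a];print(np.degrees(np.arctan2(d[1],d[0])))
c=np.mean(q,0);d=q[0]+q[1]-q[2]-q[3];u=d/np.linalg.norm(d);v=np.array([-u[1],u[0]])
print("c",c,"yaw",np.degrees(np.arctan2(u[1],u[0])))
for nm,p,z in(("paddle net",(197.9,298.4),.087),("top edge far",(187,296),.102),("top mid",(190,296),.102),("slot top",(122,295),.06),("slot bot",(206,296),.06),("mark200",(200,266),.06),("mark130",(130,268),.06)):
  w=ray("wrist",p,z)[:2];print(nm,w.round(4),((w-c)@u).round(4),((w-c)@v).round(4))
im=cv2.imread("pics/w1.png")[110:230,220:370];cv2.imwrite("pics/w1c.png",cv2.resize(im,None,fx=5,fy=5,interpolation=cv2.INTER_CUBIC))
t=ctrl.get_state()["tool_pos"][:2];print("tcp",((t-c)@u),((t-c)@v))
E
```

```text
[[ 0.6288 -0.1558]
 [ 0.6615 -0.2333]
 [ 0.491  -0.305 ]
 [ 0.4586 -0.2268]] [np.float64(0.0841), np.float64(0.185), np.float64(0.0847), np.float64(0.1844)]
22.650748943171788
22.828011898320412
c [ 0.55995689 -0.23021401] yaw 22.739520112557152
paddle net [ 0.5414 -0.2406] -0.0211 -0.0024
top edge far [ 0.5538 -0.2324] -0.0066 0.0004
top mid [ 0.5511 -0.2334] -0.0094 0.0004
slot top [ 0.6062 -0.2115] 0.0499 -0.0006
slot bot [ 0.5257 -0.2456] -0.0375 -0.001
mark200 [ 0.5201 -0.2132] -0.0302 0.0311
mark130 [ 0.5891 -0.1893] 0.0427 0.0265
tcp -0.015723704311159967 0.011665616638782189
```

View pics/w1c.png

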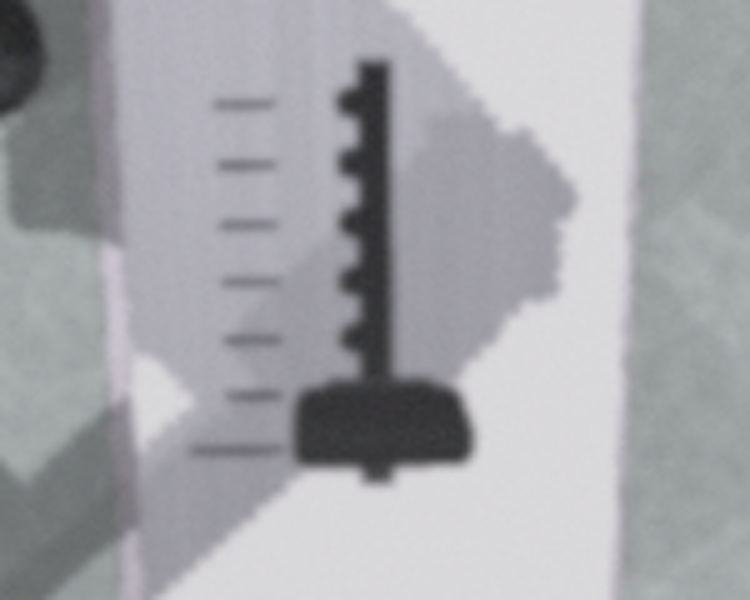

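The click marks come out at damper x = -0.030 to 0.043 m, which agrees with the spec. The lever is close to its first click, at about 0.012 to 0.014. I'll descend on its +x side.

Call:
move_arm(commands=[[[0.31,0.07,0],[0,0,-0.012],-1],[[0.31,0.07,0],[0,0,-0.012],-1],[[0.31,0.07,0.3],[0,0,-0.012],-1],[[0.31,0.07,0.5],[0,0,-0.012],-1],[[0.31,0.07,0.7],[0,0,-0.012],-1],[[0.31,0.07,0.9],[0,0,-0.012],-1],[[0.31,0.07,0.98],[0,0,-0.012],-1],[[0.31,0.07,0.98],[0,0,-0.012],-1],[[0.31,0.07,0.98],[0,0,-0.012],-1]])

```text
t: 5.23
tool_pos: [0.5883, -0.2188, 0.0853]
orientation: [0.981, 0.196, 0.0, 0.0]
force: [0.5, -0.7, 0.8]
width: -0.0001
grip_force: 0.0
```

```bash
cat >> h.py <<'E'
C=np.array([.55996,-.23021]);y=np.radians(22.74);U=np.array([np.cos(y),np.sin(y)]);V=np.array([-U[1],U[0]])
def st():
    s=ctrl.get_state();p=s["tool_pos"];f=s["force"]
    M=R.from_quat(s["orientation"]).as_matrix()
    print("t",s["t"],"x",((p[:2]-C)@U).round(4),"y",((p[:2]-C)@V).round(4),"z",p[2].round(4),"yaw",np.degrees(np.arctan2(M[1,0],M[0,0])).round(2),"Fx",(f[:2]@U).round(2),"Fy",(f[:2]@V).round(2),"Fz",f[2].round(2))
E
python3 - <<'E'
from h import *
st();save("wrist","w2.png")
E
```

```text
t 5.2333 x 0.0306 y -0.0005 z 0.0853 yaw 22.63 Fx 0.24 Fy -0.83 Fz 0.79
```

View pics/w2.png

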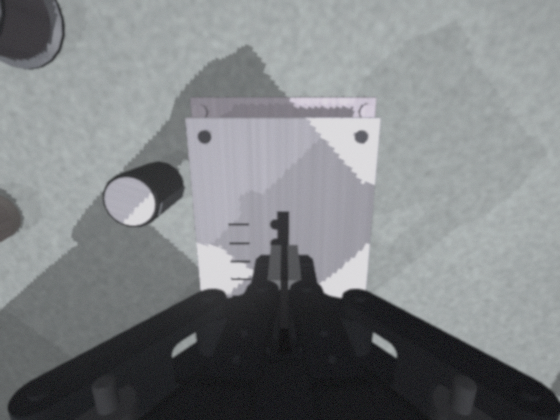

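The finger is above the slot on the open side and in line with it, with its tip at about (260,283). Now I'll push slowly towards shut.

Call:
move_arm(commands=[[[-0.05,0,0],[0,0,0],-1],[[-0.1,0,0],[0,0,0],-1],[[-0.14,0,0],[0,0,0],-1],[[-0.16,0,0],[0,0,0],-1],[[-0.18,0,0],[0,0,0],-1],[[-0.19,0,0],[0,0,0],-1],[[-0.2,0,0],[0,0,0],-1],[[-0.2,0,0],[0,0,0],-1]])

```text
t: 5.95
tool_pos: [0.5601, -0.2303, 0.0843]
orientation: [0.981, 0.196, 0.0, -0.0]
force: [-1.2, 0.4, -0.0]
width: -0.0002
grip_force: 0.0
```

```bash
python3 -c "
from h import *
st()"
```

```text
t 5.95 x 0.0001 y -0.0002 z 0.0843 yaw 22.56 Fx -0.98 Fy 0.84 Fz -0.05
```

Call:
move_arm(commands=[[[-0.007,0,0],[0,0,0],-1],[[-0.015,0,0],[0,0,0],-1],[[-0.022,0,0],[0,0,0],-1],[[-0.03,0,0],[0,0,0],-1],[[-0.03,0,0],[0,0,0],-1]])

```text
t: 6.37
tool_pos: [0.557, -0.2315, 0.0843]
orientation: [0.981, 0.196, 0.001, -0.0]
force: [6.5, 0.5, -2.2]
width: 0.0002
grip_force: 2.9
```

```bash
python3 -c "
from h import *
st()"
```

```text
t 6.3667 x -0.0032 y -0.0 z 0.0843 yaw 22.6 Fx 6.13 Fy -2.06 Fz -2.17
```

Call:
move_arm(commands=[[[-0.01,0,0],[0,0,0],-1],[[-0.02,0,0],[0,0,0],-1],[[-0.03,0,0],[0,0,0],-1],[[-0.04,0,0],[0,0,0],-1],[[-0.04,0,0],[0,0,0],-1]])

```text
t: 6.78
tool_pos: [0.5502, -0.2344, 0.0842]
orientation: [0.981, 0.196, -0.0, -0.0]
force: [-0.2, 0.2, 0.3]
width: -0.0003
grip_force: 0.0
```

```bash
python3 -c "
from h import *
st()"
```

```text
t 6.7833 x -0.0106 y -0.0001 z 0.0842 yaw 22.57 Fx -0.06 Fy 0.29 Fz 0.34
```

Call:
move_arm(commands=[[[-0.01,0,0],[0,0,0],-1],[[-0.02,0,0],[0,0,0],-1],[[-0.02,0,0],[0,0,0],-1]])

```text
t: 7.03
tool_pos: [0.5475, -0.2356, 0.0843]
orientation: [0.981, 0.196, -0.0, -0.0]
force: [-0.1, 0.4, -0.6]
width: 0.0001
grip_force: 0.0
```

```bash
python3 -c "
from h import *
st()"
```

```text
t 7.0333 x -0.0136 y -0.0002 z 0.0843 yaw 22.55 Fx 0.11 Fy 0.42 Fz -0.65
```

Call:
move_arm(commands=[[[-0.007,0,0],[0,0,0],-1],[[-0.014,0,0],[0,0,0],-1],[[-0.014,0,0],[0,0,0],-1]])

```text
t: 7.28
tool_pos: [0.5467, -0.2359, 0.0844]
orientation: [0.981, 0.196, 0.001, -0.0]
force: [5.2, 2.1, -2.7]
width: -0.0001
grip_force: 2.7
```

```bash
python3 -c "
from h import *
st()"
```

```text
t 7.2833 x -0.0144 y -0.0001 z 0.0844 yaw 22.59 Fx 5.58 Fy -0.06 Fz -2.7
```

Call:
move_arm(commands=[[[-0.007,0,0],[0,0,0],-1],[[-0.007,0,0],[0,0,0],-1]])

```text
t: 7.45
tool_pos: [0.5466, -0.2359, 0.0844]
orientation: [0.981, 0.196, 0.002, 0.0]
force: [10.2, 2.0, -4.4]
width: -0.0002
grip_force: 5.0
```

```bash
python3 -c "
from h import *
st()"
```

```text
t 7.45 x -0.0145 y -0.0001 z 0.0844 yaw 22.62 Fx 10.16 Fy -2.07 Fz -4.35
```

The lever is shut. The finger holds at x = -0.0145 against a hard stop with 10 N, where I predicted -0.014, and it has travelled 12 mm since the first click. Now I'll back off, lift and cross to the hood side.

Call:
move_arm(commands=[[[0.07,0,0],[0,0,0],-1],[[0.13,0,0],[0,0,0],-1],[[0.13,0,-0.2],[0,0,0],-1],[[0.13,0,-0.4],[0,0,0],-1],[[0.13,0,-0.4],[0,0,0],-1],[[-0.05,0,-0.4],[0,0,0],-1],[[-0.2,0,-0.4],[0,0,0],-1],[[-0.31,0,-0.4],[0,0,0],-1],[[-0.31,0,-0.4],[0,0,0],-1],[[-0.31,0,-0.4],[0,0,0],-1]])

```text
t: 8.28
tool_pos: [0.5021, -0.2547, 0.1446]
orientation: [0.981, 0.195, 0.0, 0.0]
force: [0.6, 1.3, 0.7]
width: 0.0002
grip_force: 0.0
```

```bash
python3 - <<'E'
from h import *
st();save("wrist","w3.png")
E
```

```text
t 8.2833 x -0.0628 y -0.0002 z 0.1446 yaw 22.51 Fx 1.06 Fy 1.0 Fz 0.71
```

View pics/w3.png

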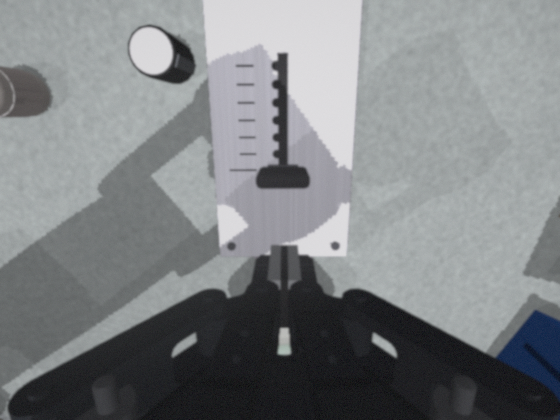

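The paddle, at about (177,283), is at the shut mark on row 170, with all six notches clear ahead of it. I'll descend on the hood side and touch it lightly.

Call:
move_arm(commands=[[[0,0,0.2],[0,0,0],-1],[[0,0,0.4],[0,0,0],-1],[[0,0,0.4],[0,0,0],-1],[[0.04,0,0.4],[0,0,0],-1],[[0.07,0,0.4],[0,0,0],-1],[[0.09,0,0.4],[0,0,0],-1],[[0.09,0,0.4],[0,0,0],-1]])

```text
t: 8.92
tool_pos: [0.5162, -0.2493, 0.0864]
orientation: [0.981, 0.196, 0.001, 0.001]
force: [0.3, 0.2, 1.0]
width: -0.0001
grip_force: 0.0
```

```bash
python3 -c "
from h import *
st()"
```

```text
t 8.9167 x -0.0477 y -0.0007 z 0.0864 yaw 22.63 Fx 0.33 Fy 0.06 Fz 0.99
```

Call:
move_arm(commands=[[[0.007,0,0],[0,0,0],-1],[[0.014,0,0],[0,0,0],-1],[[0.014,0,0],[0,0,0],-1]])

```text
t: 9.17
tool_pos: [0.5166, -0.2485, 0.0847]
orientation: [0.981, 0.196, 0.0, 0.0]
force: [0.8, -1.3, 0.5]
width: 0.0
grip_force: 0.0
```

```bash
python3 -c "
from h import *
st()"
```

```text
t 9.1667 x -0.0471 y -0.0001 z 0.0847 yaw 22.57 Fx 0.2 Fy -1.49 Fz 0.46
```

Call:
move_arm(commands=[[[0.007,0,0],[0,0,0],-1],[[0.007,0,0],[0,0,0],-1]])

```text
t: 9.33
tool_pos: [0.5173, -0.2482, 0.0844]
orientation: [0.981, 0.196, 0.0, 0.0]
force: [-0.1, 0.4, 0.7]
width: -0.0002
grip_force: 0.1
```

```bash
python3 -c "
from h import *
st()"
```

```text
t 9.3333 x -0.0463 y -0.0001 z 0.0844 yaw 22.56 Fx 0.09 Fy 0.44 Fz 0.72
```

Call:
move_arm(commands=[[[0.004,0,0],[0,0,0],-1],[[0.004,0,0],[0,0,0],-1]])

```text
t: 9.5
tool_pos: [0.5176, -0.2481, 0.0844]
orientation: [0.981, 0.196, -0.0, 0.0]
force: [-1.8, -0.8, 1.7]
width: 0.0001
grip_force: 1.5
```

```bash
python3 -c "
from h import *
st()"
```

```text
t 9.5 x -0.046 y -0.0001 z 0.0844 yaw 22.55 Fx -1.94 Fy -0.08 Fz 1.7
```

Light contact at x = -0.0461 sets lever zero on this side. The clicks should then rest at finger x ≈ -0.034, -0.022 and -0.010, so I'll push slowly, one click at a time.

Call:
move_arm(commands=[[[0.007,0,0],[0,0,0],-1],[[0.014,0,0],[0,0,0],-1],[[0.02,0,0],[0,0,0],-1],[[0.027,0,0],[0,0,0],-1],[[0.034,0,0],[0,0,0],-1],[[0.04,0,0],[0,0,0],-1],[[0.047,0,0],[0,0,0],-1],[[0.054,0,0],[0,0,0],-1],[[0.054,0,0],[0,0,0],-1]])

```text
t: 10.25
tool_pos: [0.5258, -0.2444, 0.0842]
orientation: [0.981, 0.196, 0.0, -0.0]
force: [-0.2, 0.1, -0.3]
width: 0.0003
grip_force: 0.0
```

```bash
python3 -c "
from h import *
st()"
```

```text
t 10.25 x -0.037 y 0.0001 z 0.0842 yaw 22.59 Fx -0.13 Fy 0.12 Fz -0.3
```

Call:
move_arm(commands=[[[0.007,0,0],[0,0,0],-1],[[0.014,0,0],[0,0,0],-1],[[0.02,0,0],[0,0,0],-1],[[0.027,0,0],[0,0,0],-1],[[0.034,0,0],[0,0,0],-1],[[0.034,0,0],[0,0,0],-1]])

```text
t: 10.75
tool_pos: [0.5292, -0.2431, 0.0843]
orientation: [0.981, 0.196, -0.001, -0.0]
force: [-5.6, -0.2, 2.4]
width: 0.0001
grip_force: 3.1
```

```bash
python3 -c "
from h import *
st()"
```

```text
t 10.75 x -0.0333 y -0.0 z 0.0843 yaw 22.55 Fx -5.24 Fy 1.99 Fz 2.4
```

Call:
move_arm(commands=[[[0.007,0,0],[0,0,0],-1],[[0.014,0,0],[0,0,0],-1],[[0.02,0,0],[0,0,0],-1],[[0.027,0,0],[0,0,0],-1],[[0.034,0,0],[0,0,0],-1],[[0.04,0,0],[0,0,0],-1],[[0.047,0,0],[0,0,0],-1],[[0.047,0,0],[0,0,0],-1]])

```text
t: 11.42
tool_pos: [0.5371, -0.2399, 0.0843]
orientation: [0.981, 0.196, 0.0, 0.0]
force: [0.1, -0.2, -0.5]
width: 0.0
grip_force: 0.0
```

```bash
python3 -c "
from h import *
st()"
```

```text
t 11.4167 x -0.0249 y -0.0001 z 0.0843 yaw 22.59 Fx 0.03 Fy -0.28 Fz -0.46
```

Call:
move_arm(commands=[[[0.007,0,0],[0,0,0],-1],[[0.014,0,0],[0,0,0],-1],[[0.02,0,0],[0,0,0],-1],[[0.027,0,0],[0,0,0],-1],[[0.027,0,0],[0,0,0],-1]])

```text
t: 11.83
tool_pos: [0.54, -0.2386, 0.0843]
orientation: [0.981, 0.196, -0.001, -0.0]
force: [-3.4, -1.6, 2.0]
width: 0.0003
grip_force: 1.9
```

```bash
python3 -c "
from h import *
st()"
```

```text
t 11.8333 x -0.0217 y -0.0001 z 0.0843 yaw 22.56 Fx -3.77 Fy -0.13 Fz 2.03
```

Call:
move_arm(commands=[[[0.007,0,0],[0,0,0],-1],[[0.014,0,0],[0,0,0],-1],[[0.02,0,0],[0,0,0],-1],[[0.027,0,0],[0,0,0],-1],[[0.034,0,0],[0,0,0],-1],[[0.04,0,0],[0,0,0],-1],[[0.047,0,0],[0,0,0],-1],[[0.047,0,0],[0,0,0],-1]])

```text
t: 12.5
tool_pos: [0.5474, -0.2356, 0.0843]
orientation: [0.981, 0.196, 0.001, 0.0]
force: [0.6, -0.0, 0.6]
width: -0.0
grip_force: 0.0
```

```bash
python3 -c "
from h import *
st()"
```

```text
t 12.5 x -0.0137 y -0.0001 z 0.0843 yaw 22.59 Fx 0.59 Fy -0.26 Fz 0.56
```

The finger is free at -0.0137, so the lever has snapped ahead into the third click. I'll back off, lift clear and check.

Call:
move_arm(commands=[[[-0.1,0,0],[0,0,0],-1],[[-0.25,0,0],[0,0,0],-1],[[-0.25,0,-0.2],[0,0,0],-1],[[-0.25,0,-0.4],[0,0,0],-1],[[-0.25,0,-0.6],[0,0,0],-1],[[-0.25,0,-0.6],[0,0,0],-1],[[-0.25,0,-0.6],[0,0,0],-1]])

```text
t: 13.08
tool_pos: [0.5134, -0.2506, 0.1767]
orientation: [0.981, 0.196, 0.002, 0.002]
force: [0.6, -0.5, -0.4]
width: 0.0002
grip_force: 0.0
```

```bash
python3 - <<'E'
from h import *
st();im=save("wrist","w4.png")[:,:,::-1]
cv2.imwrite("pics/w4.png",im)
for k in range(7):
  x=-.03+.012*k
  print(k,[np.round(proj("wrist",[*(C+U*(x+s*.005)),z]),0) for s,z in((1,.072),(-1,.102))])
E
```

```text
t 13.0833 x -0.0509 y -0.0008 z 0.1767 yaw 22.58 Fx 0.4 Fy -0.72 Fz -0.4
0 [array([174., 284.]), array([196., 284.])]
1 [array([160., 283.]), array([179., 284.])]
2 [array([144., 283.]), array([163., 283.])]
3 [array([129., 283.]), array([146., 283.])]
4 [array([113., 283.]), array([128., 283.])]
5 [array([ 96., 283.]), array([110., 283.])]
6 [array([ 79., 283.]), array([ 91., 283.])]
```

View pics/w4.png

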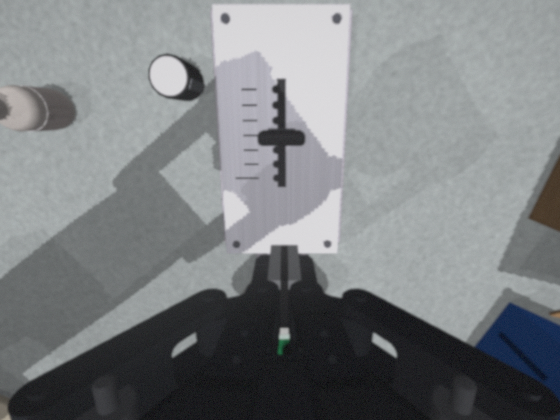

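The paddle spans rows 129 to 146 at column 283, exactly where the third click should project. Its edges straddle the third mark after the long shut mark (row 135). The hand is clear, so I'm handing in.

```bash
python3 -c "
from workcell import ctrl
print(ctrl.finish_job())"
```

```text
the job is handed in; nothing more can be done
None
```

I pushed the hood lever fully shut against its stop, then opened it click by click to the third click; it is seated there with the hand clear, and the job is handed in at about 13 s.

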